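# Clear the carver's bench: blank to the stock box, offcuts to the bin

### The arm

A 7-joint arm with a two-finger parallel gripper is mounted at the origin on the work surface. World frame = base frame: x ahead of the robot, y to its left, z up, the work surface at z = 0. Lengths are in m, angles in rad, forces in N, time in s.
With the tool pointing down it reaches from about 0.4 to 0.9 m from the base axis. Payload 5.6 kg.
Tool frame: the origin (TCP) lies midway between the tips of the shut fingers; the grasp point (between the pads) lies 19 mm behind it; y points along the fingers, z is the direction in which the jaws open and shut, and the axes are right-handed (so a half turn about y gives the same grasp; the last joint's range is limited). The gripper opens to 92 mm and grips with 3 to 60 N. Pads are 20 mm wide; open, the fingers measure 128 mm over their backs; the gripper's body (75 mm by 189 mm) begins 69 mm behind the grasp point.
Start: joints at [1.156, 0.468, -0.012, 1.603, 0.006, 1.071, -0.056], TCP at [0.236, -0.606, 0.182] pointing down, gripper open.
Joint ranges: [-2.53, 2.53], [-0.31, 2.02], [-1.57, 1.55], [0.28, 2.44], [-1.29, 4.43], [0.15, 1.84], [-2.92, 2.92]. Speed limits (rad/s): [2.57, 2.57, 3.14, 3.14, 3.14, 3.14, 3.14].

### API

Orientations are given as a 3x3 rotation matrix whose columns are the frame's x, y, z axes.
In Python, from station import env, effector, solver, viewer, workorder, search_frame, tip_of gives the robot as it stands. Calls block until the motion is done:
- env.reach(position, orientation): joint-space move of the TCP to a pose.
- env.movel(position, frame=None, rate=0.15): straight line of the TCP; frame=None keeps the orientation; rate is the mean speed in m/s.
- env.goto_joints(angles): joint-space move.
- effector.release() and effector.grasp(squeeze=None): open the fingers fully, or close them until they stop; squeeze is the grip in N (None keeps the last).
- env.pause(seconds).
- solver.inverse_kinematics(position, orientation): joint angles nearest the present ones, or None.
- env.sense(): the state.
- viewer.read_camera(name): name is "scene" or "side" or "wrist"; returns (picture, depth): 400x640x3 uint8, red, green, blue; 400x640 float32, m along the optical axis (not along the pixel's ray), 0 where there is no reading.
- viewer.camera_info(name): a dict with "intrinsics" (3x3 intrinsics, pixels), "eye" and "rotation" of the camera in the world; the wrist camera has in their place "T_tool_cam" (4x4, takes a point from camera to tool coordinates, whose origin is the TCP and whose axes are the tool frame's). Camera axes: x right, y up, looking along -z (the intrinsics and any distortion apply to the point x, -y, -z); pixel columns grow to the right and rows downward; lengths in m; the calibration is good to about 2 mm. The wrist camera is an equidistant fisheye: a pixel r from the principal point sees the ray r / f radians off the axis. A picture is of the moment at which its call begins: read the wrist's pose just before it. camera_info takes no time and is no camera call.
A pose or a line that the arm cannot do raises env.PlanningError and nothing moves.
- workorder.finish_job(): hands the job in, once; it reports no verdict.
Trained networks look in the newest picture that a camera, given by its name, has taken for a name from the list of things; names that differ only in an ending like _2 or _b are one class to them, and where a whole thing is asked for, a point or a joint stands for the part that bears it (a point fixed in the world has none). Each returns a list of dicts, best first, with "score" (0 to 1); they miss things now and then, are a little off and sometimes report something else, mostly with a low value. They report only what shows in the picture. A call takes as long as a camera call. They do not tell look-alikes from the thing itself.
- search_frame(camera, name): "at" ([x, y, z] in m, in world coordinates, good to about 4 mm: the middle of the surface that is visible of it).
- tip_of(camera, name): "at" ([x, y, z] in m, in world coordinates, good to about 4 mm: a listed point, or the origin of a listed thing).
The state is a dict: "t": time; "joint_positions": joint angles; "joint_velocities": joint speeds; "tau": joint torques, N m; "ee_pos": TCP position; "tcp_rot": TCP orientation; "wrist_force": force on the tool from outside, world axes, zero at the start; "moment": the same for the moment, N m; "gripper_width": finger opening in m.
Only numpy, scipy, OpenCV 4.12 (cv2) and the standard library are available. Lean on these libraries where they do the work, as an engineer would, in place of code of your own. Each camera call takes 0.05 s, during which the arm holds its last target. There are 200 camera calls.

### The job

Tidy the bench: pack the loose planed blank into the empty gap of the stock box, between the two blanks already there, standing as it does now and fully down on the box's floor. Throw the two wood offcuts lying under the front edge of the tool shelf (the notched one and the square stub with a round pin) into the offcut bin. Leave the finished turned knob standing in its place beside them, and do not shift the wax tin and the sanding block behind them.

Things in the scene. Friction and masses are not known exactly. Their poses are not given: they have to be found in the camera images.
- shelf: Open-backed wooden tool shelf, fixed. Board 120 deep (x) x 460 wide (y) x 18 thick, underside 170 above the bench, on end panels at y = +-220, 55 to 115 behind its near lip; goods on it up to 85 tall, 40 behind the lip. Origin: under the middle of the lip, on the bench; +x runs in under it. Offcuts and knob stand in a row 130 apart, centres 5 to 20 behind the lip.
- notched_scrap: Offcut, bare pale wood, L-shaped in side view: 56 long (x) x 34 wide (y), 32 tall over its -x part (x from -28 to -4 mm) and 16 tall over the rest. Origin: centre of its underside, z up. About 40 g. Lies with x roughly along the shelf's x.
- post_stub: Offcut, bare pale wood: a square block 34 long (x) x 36 wide (y) x 36 tall with a round pin 22 in diameter, 26 long, sticking out level from the middle of its -x face. Origin: centre of the block's underside, z up. About 45 g. Lies with x roughly along the shelf's x, pin towards the robot.
- blank: Loose planed blank, bare pale wood, a plain block 100 long (x) x 34 wide (y) x 64 tall, standing on its narrow long side on the paper. Origin: centre of its underside, z up. About 140 g. Grip it across its 34 mm, near the top.
- stock_box: Low plywood box fixed on the bench, outside 126 (x) x 135 (y) x 34 tall, walls and floor 8 thick, with two blanks lying in it along x (tops 32 above the bench) and a gap between them. Origin: centre of its underside.
- gap (a point): Centre of the gap in the stock box, on its floor (8 above the bench). The gap is 110 long (along the box's x) and 43 wide (y); axes as the box's.
- bin: Square open offcut bin of grey plastic, fixed on the bench: outside 170 x 170 x 90 tall, walls and floor 5 thick. Origin: centre of its underside.
- knob: Finished turned knob, bare pale wood, round, 42 in diameter x 58 tall, standing in the row with the offcuts. To be left standing. Origin: centre of its underside.
- wax_tin: Steel tin 48 in diameter x 30 tall, deep under the shelf. Bystander. Origin: centre of its underside.
- sanding_block: Cork block 70 x 40 x 28 tall, deep under the shelf. Bystander. Origin: centre of its underside.
Not all that is in view belongs to the job. What is shaped like the notched_scrap but green or pink is not meant.

How it is judged:
At the end, for the whole second after the job is handed in: Both offcuts rest inside the bin, below its rim. The blank stands upright at rest in the gap, along it (0.15 rad), within 10 mm of its centre and 5 mm of its floor. The knob stands, and knob, tin and sanding block are within 30 mm of where they began (x of notched_scrap in the frame of bin between -0.08 and 0.08 m and y of notched_scrap in the frame of bin between -0.08 and 0.08 m and z of notched_scrap in the frame of bin between 0 and 0.08 m and linear speed of each of notched_scrap, post_stub below 0.03 m/s and x of post_stub in the frame of bin between -0.08 and 0.08 m and y of post_stub in the frame of bin between -0.08 and 0.08 m and z of post_stub in the frame of bin between 0 and 0.08 m and horizontal distance between blank and gap below 0.01 m and z of blank in the frame of gap below 0.005 m and angle between the x axis of blank and the x axis of stock_box, either way round below 0.15 rad and angle between blank's own z axis and vertical below 0.1 rad and linear speed of blank below 0.02 m/s and angle between knob's own z axis and vertical below 0.2 rad and distance of each of knob, wax_tin, sanding_block from where it was at the start of the episode below 0.03 m); the robot touches nothing.
It fails at once if the finished knob is knocked over (angle between knob's own z axis and vertical above 0.6 rad).
It fails at once if the knob, tin or sanding block is shoved out of its place (50 mm) (distance of any of knob, wax_tin, sanding_block from where it was at the start of the episode above 0.05 m).
It also fails if it takes over 72 s, if anything falls off the work surface, if the arm or the gripper's body presses on something with over 40 N, if the wrist force passes 120 N, or if a joint passes its speed limit or range.

## Working session

There is one attempt and no reset: what is moved stays moved. The work goes in short steps, each a Python script; the robot and the scene stay as the last script left them, time stands still between calls to the robot, and variables do not carry over. Pictures are saved under pics/ and viewed, about 8 in all and at most 12, crops included, and the job is handed in when it is done.

```bash
ls; mkdir -p pics
python3 - <<'E'
from station import env, effector, solver, viewer, workorder, search_frame, tip_of
import cv2, numpy as np
s=env.sense(); print(s['t'],s['ee_pos'],s['tcp_rot'])
for c in ["scene","side","wrist"]:
    im,d=viewer.read_camera(c); cv2.imwrite(f"pics/{c}0.png",im[:,:,::-1]); np.save(f"pics/{c}0d.npy",d)
    i=viewer.camera_info(c); print(c,{k:np.round(np.array(v),3).tolist() if not isinstance(v,str) else v for k,v in i.items()})
for c in ["scene","side"]:
    for n in ["shelf","notched_scrap","post_stub","blank","stock_box","gap","bin","knob","wax_tin","sanding_block"]:
        print(c,n,[(np.round(r['at'],3).tolist(),round(r['score'],2)) for r in tip_of(c,n)][:4],'| surf',[(np.round(r['at'],3).tolist(),round(r['score'],2)) for r in search_frame(c,n)][:4] if n!='gap' else '')
print(env.sense()['t'])
a=cv2.imread("pics/scene0.png");b=cv2.imread("pics/side0.png")
cv2.imwrite("pics/both0.png",np.vstack([a,b])[:, :][:800])
E
```

```text
pics
0.0 [ 0.23583404 -0.60503138  0.18086102] [[-9.31705333e-01 -7.33507474e-04  3.63214309e-01]
 [-3.63215032e-01  1.56788208e-03 -9.31704021e-01]
 [ 1.13934658e-04 -9.99998502e-01 -1.72722503e-03]]
scene {'intrinsics': [[488.168, 0.0, 318.767], [0.0, 488.168, 198.909], [0.0, 0.0, 1.0]], 'eye': [1.363, -0.182, 0.938], 'rotation': [[0.211, -0.735, 0.645], [0.977, 0.149, -0.149], [0.013, 0.661, 0.75]]}
side {'intrinsics': [[376.237, 0.0, 317.574], [0.0, 376.237, 198.133], [0.0, 0.0, 1.0]], 'eye': [0.113, -0.468, 0.464], 'rotation': [[0.702, 0.384, -0.6], [-0.712, 0.373, -0.594], [-0.004, 0.844, 0.536]]}
wrist {'intrinsics': [[309.707, 0.0, 315.952], [0.0, 309.707, 194.437], [0.0, 0.0, 1.0]], 'T_tool_cam': [[-0.001, -0.962, -0.275, -0.078], [0.0, 0.275, -0.962, -0.203], [1.0, -0.001, -0.0, -0.0], [0.0, 0.0, 0.0, 1.0]]}
scene shelf [([0.494, 0.304, 0.01], 0.46)] | surf [([0.721, 0.009, 0.187], 0.78)]
scene notched_scrap [([0.635, -0.306, 0.005], 0.84), ([0.638, -0.119, -0.003], 0.8), ([0.434, 0.097, 0.004], 0.61)] | surf [([0.445, 0.096, 0.033], 0.71), ([0.652, -0.307, 0.022], 0.7), ([
[... 1212 characters left out ...]
 [([0.422, -0.05, 0.044], 0.71)]
side stock_box [([0.638, 0.005, -0.004], 0.72), ([0.487, 0.301, 0.004], 0.65)] | surf [([0.481, 0.273, 0.034], 0.78)]
side gap [([0.489, 0.305, 0.013], 0.97), ([0.487, 0.305, 0.001], 0.28)] | surf 
side bin [([0.641, -0.12, -0.001], 0.73), ([0.464, -0.312, 0.001], 0.56)] | surf [([0.472, -0.312, 0.038], 0.58), ([0.682, -0.054, 0.187], 0.41), ([0.421, -0.05, 0.048], 0.4)]
side knob [([0.628, 0.135, 0.001], 0.6)] | surf [([0.618, 0.129, 0.035], 0.76)]
side wax_tin [([0.704, 0.074, -0.003], 0.82), ([0.489, 0.303, 0.004], 0.26), ([0.627, 0.131, -0.001], 0.2)] | surf [([0.696, 0.067, 0.018], 0.71)]
side sanding_block [([0.709, -0.049, 0.002], 0.61)] | surf []
2.05
```

View pics/scene0.png

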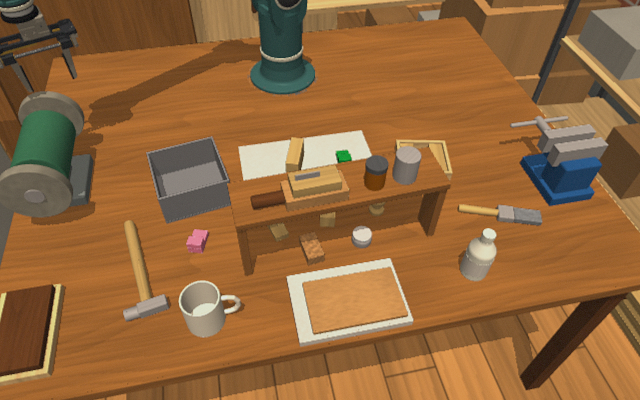

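View pics/side0.png

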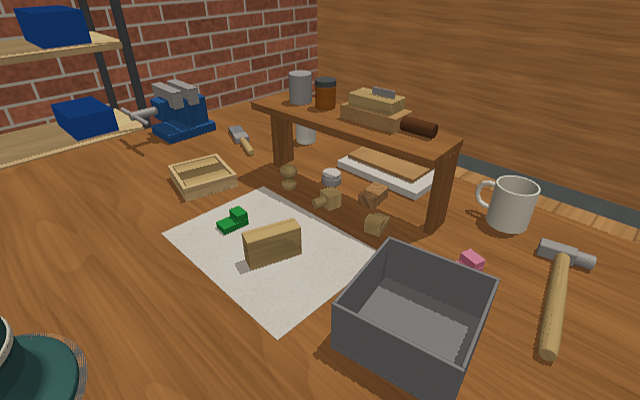

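Scene view: loose blank at (295,153), bin at (190,178), the row seen under the shelf: pale notched piece at (278,232), stub at (327,219) and knob at (377,208). The green (343,156) and pink (198,240) pieces are decoys. Side view: notched piece at (375,224), stub at (328,199), knob at (289,175), box at (202,175). Next I'll fit poses from the two depth clouds.

```bash
cat > h.py <<'E'
import numpy as np, cv2
from station import env, effector, solver, viewer, workorder, search_frame, tip_of
def cloud(c,d):
    i=viewer.camera_info(c); K=np.array(i['intrinsics']); v,u=np.nonzero(d>0); z=d[v,u]
    p=np.c_[(u-K[0,2])/K[0,0]*z,-(v-K[1,2])/K[1,1]*z,-z]
    return p@np.array(i['rotation']).T+np.array(i['eye'])
def crop(P,x0,x1,y0,y1,z0,z1):
    return P[(P[:,0]>x0)&(P[:,0]<x1)&(P[:,1]>y0)&(P[:,1]<y1)&(P[:,2]>z0)&(P[:,2]<z1)]
def rect(Q):
    (c,s,a)=cv2.minAreaRect((Q[:,:2]*1000).astype(np.float32)); return np.round(c,1),np.round(s,1),round(a,1)
E
python3 - <<'E'
from h import *
A=cloud('scene',np.load('pics/scene0d.npy'));B=cloud('side',np.load('pics/side0d.npy'))
for n,P in(('scene',A),('side',B)):
    print('==',n)
    q=crop(P,.35,.5,-.1,.05,.058,.075);print('blank top',len(q),rect(q) if len(q)>5 else '',np.median(q[:,2]))
    q=crop(P,.35,.5,-.1,.05,.01,.075);print('blank all',rect(q))
    q=crop(P,.40,.58,.2,.4,.028,.045);print('box rim',rect(q),np.median(q[:,2]))
    q=crop(P,.43,.55,.25,.36,-.005,.02);print('gap floor',len(q),rect(q),np.median(q[:,2]),np.percentile(q[:,1],[2,98]))
    for yy in np.arange(.47,.52,.012):
        w=crop(P,yy,yy+.006,.22,.39,.024,.045)[:,1]; w=np.sort(w);g=np.diff(w)
        if len(g): k=g.argmax();print('  gap edges x',round(yy+.003,3),w[k].round(4),w[k+1].round(4))
    q=crop(P,.3,.6,-.45,-.2,.083,.1);print('bin rim',rect(q),np.median(q[:,2]))
    for m,y0,y1 in(('notch',-.17,-.07),('stub',-.045,.05),('knob',.09,.18)):
        q=crop(P,.57,.69,y0,y1,.006,.07)
        if len(q)<6: print(m,len(q));continue
        print(m,len(q),rect(q),'z99',np.percentile(q[:,2],[50,99]).round(4),q.min(0).round(3),q.max(0).round(3))
        t=q[q[:,2]>np.percentile(q[:,2],97)-.004];print('   top',len(t),rect(t),np.median(t[:,2]))
    q=crop(P,.55,.8,-.26,.26,.182,.192)
    print('board',rect(q),q.min(0).round(3))
    for y in np.arange(-.2,.21,.1):
        w=crop(P,.55,.8,y-.01,y+.01,.182,.192); print('  lip',round(y,2),w[:,0].min().round(4) if len(w) else '')
    q=crop(P,.1,.7,-.9,-.5,.03,.6);print('grinder',q.min(0).round(3),q.max(0).round(3))
    q=crop(P,.2,.62,-.5,.5,.1,.6);print('tall stuff',len(q),q.min(0).round(3) if len(q) else '',q.max(0).round(3) if len(q) else '')
# plan view of the row, 1px=0.4mm
img=np.full((420,800,3),255,np.uint8)
for P,o in((A,0),(B,400)):
    q=crop(P,.57,.73,-.17,.17,.005,.1)
    for x,y,z in q:
        c=(int(255*min(z/.05,1)),0,255-int(255*min(z/.05,1)))
        cv2.circle(img,(int(o+200-(y)/.34*390),int(400-(x-.57)/.34*390*1.0)),1,c,-1)
cv2.imwrite('pics/row.png',img)
E
```

```text
== scene
blank top 365 (array([432.9, -36.3]), array([ 34. , 102.3]), 71.0) 0.06429541852864329
blank all (array([433. , -36.1]), array([ 34.4, 102.7]), 71.1)
box rim (array([488.7, 304.5]), array([136.4, 130.7]), 76.9) 0.033178359584216
gap floor 29 (array([435.7, 319.4]), array([39.3,  6. ]), 82.4) 0.01623063074706166 [0.30174017 0.33699523]
  gap edges x 0.473 0.365 0.3694
  gap edges x 0.485 0.367 0.3735
  gap edges x 0.497 0.3379 0.3415
  gap edges x 0.509 0.3439 0.35
  gap edges x 0.521 0.3523 0.3577
bin rim (array([ 462.8, -309.6]), array([176.3, 169.9]), 9.9) 0.08881228053865325
notch 246 (array([ 659.3, -107.3]), array([86.6, 39.7]), 30.9) z99 [0.0161 0.0265] [ 0.626 -0.137  0.007] [ 0.689 -0.071  0.029]
   top 17 (array([656.5, -97. ]), array([78.8, 15.4]), 50.2) 0.02513510135520991
stub 201 (array([657.2, -13.8]), array([29.9, 85.3]), 32.4) z99 [0.0281 0.039 ] [ 0.634 -0.045  0.006] [0.69  0.024 0.04 ]
   top 67 (array([641.2,   5.6]), array([33.7, 18.8]), 77.6) 0.035709190078628716
knob 152 (array([636.5, 126.2]), array([47.9, 67.6]), 29.4) z99 [0.0151 0.0497] [0.611 0.10
[... 1292 characters left out ...]
0.006] [0.689 0.027 0.038]
   top 154 (array([630.6,   5.9]), array([37.3, 35.9]), 77.8) 0.03575206565119912
knob 322 (array([618.8, 130.4]), array([33.1, 37.8]), 47.5) z99 [0.0406 0.0578] [0.601 0.113 0.006] [0.639 0.15  0.058]
   top 57 (array([621.9, 132.2]), array([24.9, 24.1]), 21.6) 0.05578049811564717
board (array([680.3,  16.4]), array([121.8, 460.2]), 3.3) [ 0.61  -0.216  0.182]
  lip -0.2 0.6324
  lip -0.1 0.6271
  lip 0.0 0.6218
  lip 0.1 0.6165
  lip 0.2 0.6106Traceback (most recent call last):
  File "<stdin>", line 22, in <module>
    return umr_minimum(a, axis, None, out, keepdims, initial, where)
ValueError: zero-size array to reduction operation minimum which has no identity
```

Run:
```python
from h import *
A=cloud('scene',np.load('pics/scene0d.npy'));B=cloud('side',np.load('pics/side0d.npy'))
for n,P in(('scene',A),('side',B)):
    for z0,z1 in((.028,.036),(.006,.04),(.012,.019)):
        q=crop(P,.58,.672,-.17,-.088,z0,z1)
        if len(q)>5: print(n,z0,len(q),rect(q),q.min(0).round(3),q.max(0).round(3))
    for z0,z1 in((.032,.04),(.006,.04)):
        q=crop(P,.58,.67,-.022,.05,z0,z1)
        if len(q)>5: print(n,'stub',z0,len(q),rect(q))
        q=crop(P,.58,.612,-.022,.05,z0,z1)
        if len(q)>5: print(n,'pin',z0,len(q),rect(q))
img=np.full((400,800,3),255,np.uint8)
for P,o in((A,0),(B,400)):
    q=crop(P,.58,.70,-.17,.04,.004,.1)
    for x,y,z in q[np.argsort(q[:,2])]:
        f=min(z/.04,1); c=(int(255*f),int(255*(1-abs(2*f-1))),int(255*(1-f)))
        cv2.circle(img,(int(o+(.04-y)*1850),int(300-(x-.58)*1850)),1,c,-1)
cv2.imwrite('pics/row.png',img)
def R(yaw,pitch,flip):
    # tool y (fingers) = approach dir: pitch below horizontal, heading yaw; z = jaw dir horizontal
    h=np.array([np.cos(yaw),np.sin(yaw),0]); a=np.cos(pitch)*h-np.sin(pitch)*np.array([0,0,1.])
    z=flip*np.array([-np.sin(yaw),np.cos(yaw),0]); return np.c_[np.cross(a,z),a,z]
for t,yaw in(((.62,-.125),-5),((.63,.005),-12),((.43,-.037),-19),((.489,.303),-13),((.46,-.31),0)):
    for p in(35,45,55,65,90):
        for f in(1,-1):
            a=R(np.radians(yaw),np.radians(p),f); g=np.array([*t,.026 if t[0]>.6 else .15])+.019*a[:,1]
            print(t,p,f,'cam z offset',(-.078*a[2,0]).round(3),None if (q:=solver.inverse_kinematics(g,a)) is None else np.round(q,2))
```

```text
scene 0.006 238 (array([ 644.4, -114.6]), array([46.7, 34.1]), 15.5) [ 0.626 -0.137  0.007] [ 0.669 -0.093  0.027]
scene 0.012 172 (array([ 644.8, -114.4]), array([44. , 34.1]), 14.2) [ 0.628 -0.136  0.012] [ 0.669 -0.093  0.019]
scene stub 0.032 80 (array([641.2,   5.6]), array([33.7, 18.8]), 77.6)
scene stub 0.006 176 (array([641.7,   5.5]), array([34.3, 18.6]), 79.9)
side 0.028 152 (array([ 621.4, -121.4]), array([25.5, 33.7]), 14.4) [ 0.606 -0.14   0.028] [ 0.638 -0.104  0.034]
side 0.006 408 (array([ 636.8, -117.6]), array([58. , 34.5]), 14.0) [ 0.605 -0.141  0.006] [ 0.667 -0.095  0.034]
side 0.012 117 (array([ 637. , -117.7]), array([58.1, 33.8]), 15.2) [ 0.606 -0.141  0.012] [ 0.667 -0.095  0.019]
side stub 0.032 165 (array([630.6,   5.9]), array([37.3, 35.9]), 77.8)
side stub 0.006 474 (array([617.8,   7.8]), array([38.4, 61.9]), 79.0)
side pin 0.006 150 (array([602.1,   8.6]), array([21.4, 33. ]), 62.4)
(0.62, -0.125) 35 1 cam z offset -0.064 [ 1.3   1.61 -1.36  2.35  2.71  1.15  0.14]
(0.62, -0.125) 35 -1 cam z offset 0.064 [ 1.    1.02 -0.9   2.36  2.91  0.93  2.48]
(0.62
[... 3052 characters left out ...]
.91  0.74 -1.14  2.36  4.08  0.2   1.69]
(0.46, -0.31) 45 1 cam z offset -0.055 [ 1.97  0.87 -1.4   2.29  1.41  0.25  1.16]
(0.46, -0.31) 45 -1 cam z offset 0.055 [ 1.97  0.87 -1.4   2.29  1.41  0.25 -1.98]
(0.46, -0.31) 55 1 cam z offset -0.045 [ 1.71  0.48 -1.08  2.21  0.03  0.22  2.32]
(0.46, -0.31) 55 -1 cam z offset 0.045 [ 1.19  0.28 -0.46  2.24 -1.    0.35  0.11]
(0.46, -0.31) 65 1 cam z offset -0.033 [ 1.38  0.35 -0.78  2.13 -0.05  0.41  2.29]
(0.46, -0.31) 65 -1 cam z offset 0.033 [ 0.94  0.26 -0.27  2.15 -0.49  0.45 -0.47]
(0.46, -0.31) 90 1 cam z offset -0.0 [ 1.06  0.46 -0.67  1.85  0.35  0.95  1.8 ]
(0.46, -0.31) 90 -1 cam z offset 0.0 [ 0.59  0.37 -0.07  1.88  0.03  0.89 -1.07]
```

View pics/row.png

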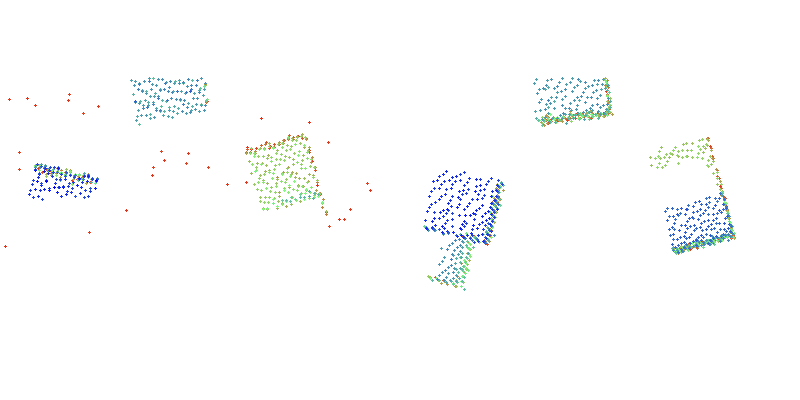

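The plan view shows the notched piece with its tall part towards the robot: centre (0.637,-0.118), yaw +14.4°. The stub is at (0.632,0.006), yaw -12.3°, pin towards the robot. I'll start with the blank.

```bash
cat >> h.py <<'E'
def R(yaw,pitch=90,flip=1):
    yaw,pitch=np.radians([yaw,pitch]); h=np.array([np.cos(yaw),np.sin(yaw),0]); a=np.cos(pitch)*h-np.sin(pitch)*np.array([0,0,1.])
    z=flip*np.array([-np.sin(yaw),np.cos(yaw),0]); return np.c_[np.cross(a,z),a,z]
def tcp(g,r): return np.array(g)+.019*r[:,1]   # TCP for a wanted grasp point
def st(m=''):
    s=env.sense(); print(m,'t',round(s['t'],2),'tcp',s['ee_pos'].round(4),'w',round(s['gripper_width'],4),'F',np.round(s['wrist_force'],1),'q',np.round(s['joint_positions'],2))
E
python3 - <<'E'
from h import *
p=env.sense()['ee_pos']; env.movel([p[0],p[1],.32],rate=.3)
r=R(-19,90,1); b=[.432,-.037]
env.reach(tcp([*b,.16],r),r); st('over')
env.movel(tcp([*b,.052],r),rate=.15); st('down')
effector.grasp(squeeze=25); st('grip')
env.movel(tcp([*b,.17],r),rate=.2); st('up')
r=R(-13,90,1)
env.reach(tcp([.489,.303,.17],r),r)
env.movel(tcp([.489,.303,.052+.044],r),rate=.15); st('hover')
B=cloud('side',viewer.read_camera('side')[1])
q=crop(B,.4,.58,.2,.42,.1,.114)
z=np.percentile(q[:,2],50);print('top z',z,rect(q))
for x in np.arange(.44,.545,.012):
    w=np.sort(crop(B,x,x+.006,.22,.39,.024,.04)[:,1]);g=np.diff(w);k=g.argmax();print(round(x+.003,3),w[k].round(4),w[k+1].round(4))
im,_=viewer.read_camera('side');cv2.imwrite('pics/hover.png',cv2.resize(im[100:260,120:320,::-1],None,fx=3,fy=3))
st()
E
```

```text
over t 4.9 tcp [ 0.4324 -0.0378  0.1411] w 0.092 F [-0.9  0.2  1.1] q [ 0.7   0.25 -0.77  2.11  0.23  0.87  1.04]
down t 5.77 tcp [ 0.4326 -0.0369  0.0335] w 0.0916 F [-0.3  0.1  1.1] q [ 0.56  0.44 -0.64  2.19  0.44  0.64  0.84]
grip t 7.12 tcp [ 0.432 -0.037  0.033] w 0.0 F [-0.4 -0.6  0.6] q [ 0.56  0.44 -0.64  2.19  0.44  0.64  0.84]
up t 7.86 tcp [ 0.4313 -0.0373  0.1503] w 0.0003 F [-0.5  0.2  0.6] q [ 0.72  0.23 -0.78  2.1   0.21  0.89  1.05]
hover t 9.8 tcp [0.4895 0.303  0.0776] w 0.0006 F [-0.1  0.4 -0.4] q [-0.02  0.62 -0.79  1.83  0.55  0.92  0.28]
top z 0.11210221232174222 (array([481.6, 297.9]), array([10.8, 22.2]), 35.9)
0.443 0.2883 0.3359
0.455 0.2912 0.3321
0.467 0.2839 0.3293
0.479 0.2795 0.3248
0.491 0.2788 0.3226
0.503 0.2767 0.3194
0.515 0.275 0.3161
0.527 0.2679 0.3146
0.539 0.2882 0.313
 t 9.9 tcp [0.4898 0.3035 0.0782] w 0.0008 F [-0.4 -0.1 -0.3] q [-0.02  0.62 -0.79  1.83  0.55  0.92  0.28]
```

View pics/hover.png

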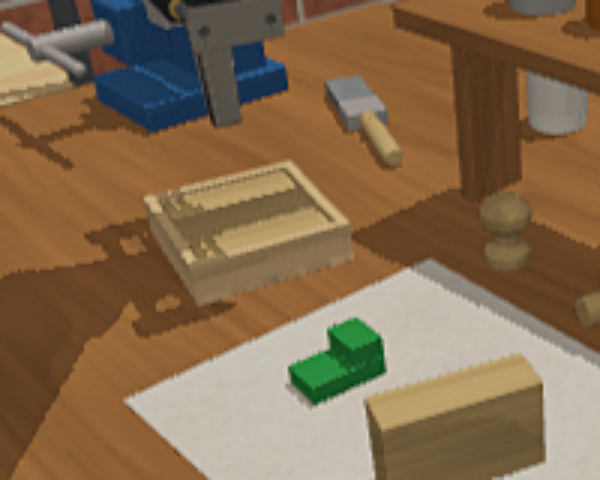

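The grasp missed. The crop shows the blank still on the paper at (455,410) and the shut fingers hovering well above the box, with a tip near (225,120). The tool tip seems not to be where the reported pose says, so I'll measure it.

Run:
```python
from h import *
st()
for c in('scene','side'):
    im,d=viewer.read_camera(c);P=cloud(c,d)
    q=crop(P,.38,.6,.15,.45,.06,.4)
    print(c,'lowest',np.percentile(q[:,2],[0,1,5]).round(4)); t=q[q[:,2]<q[:,2].min()+.02];print(' tip pts',len(t),t.mean(0).round(4),t.min(0).round(4),t.max(0).round(4))
    for z in np.arange(.06,.3,.02):
        t=crop(q,0,1,-1,1,z,z+.02)
        if len(t):print('  ',z.round(2),len(t),t.min(0)[:2].round(3),t.max(0)[:2].round(3))
    b=crop(P,.35,.5,-.1,.05,.055,.075);print('blank',rect(b))
    cv2.imwrite(f'pics/g_{c}.png',im[:,:,::-1])
a=cv2.imread('pics/g_side.png')[0:200,120:420];b=cv2.imread('pics/g_scene.png')[40:240,280:580]
cv2.imwrite('pics/g.png',np.vstack([cv2.resize(x,None,fx=1.5*1.0,fy=1.5) for x in(a,b)]))
```

```text
t 9.9 tcp [0.4898 0.3035 0.0782] w 0.0008 F [-0.4 -0.1 -0.3] q [-0.02  0.62 -0.79  1.83  0.55  0.92  0.28]
scene lowest [0.1095 0.1231 0.1602]
 tip pts 58 [0.4956 0.3017 0.1205] [0.4749 0.2882 0.1095] [0.5017 0.3155 0.129 ]
   0.1 28 [0.483 0.291] [0.502 0.314]
   0.12 68 [0.475 0.288] [0.505 0.316]
   0.14 93 [0.475 0.286] [0.504 0.318]
   0.16 107 [0.479 0.285] [0.505 0.321]
   0.18 47 [0.47 0.22] [0.506 0.317]
   0.2 385 [0.451 0.214] [0.541 0.384]
   0.22 526 [0.448 0.207] [0.542 0.401]
   0.24 811 [0.439 0.207] [0.54  0.402]
   0.26 136 [0.462 0.259] [0.518 0.317]
   0.28 319 [0.453 0.259] [0.527 0.341]
blank (array([431.8, -36. ]), array([ 34.5, 105.9]), 71.0)
side lowest [0.11   0.1227 0.1611]
 tip pts 78 [0.4833 0.2945 0.1209] [0.4752 0.2872 0.11  ] [0.4943 0.3187 0.1294]
   0.1 32 [0.477 0.289] [0.494 0.318]
   0.12 93 [0.475 0.286] [0.494 0.319]
   0.14 101 [0.474 0.284] [0.494 0.319]
   0.16 75 [0.473 0.282] [0.495 0.319]
   0.18 14 [0.443 0.213] [0.495 0.387]
   0.2 463 [0.438 0.21 ] [0.498 0.393]
   0.22 479 [0.436 0.204] [0.497 0.398]
   0.24 530 [0.438 0.205] [0.5 0.4]
   0.26 268 [0.45  0.257] [0.509 0.325]
   0.28 441 [0.448 0.256] [0.524 0.33 ]
blank (array([430.9, -37.1]), array([ 37., 100.]), 71.6)
```

View pics/g.png

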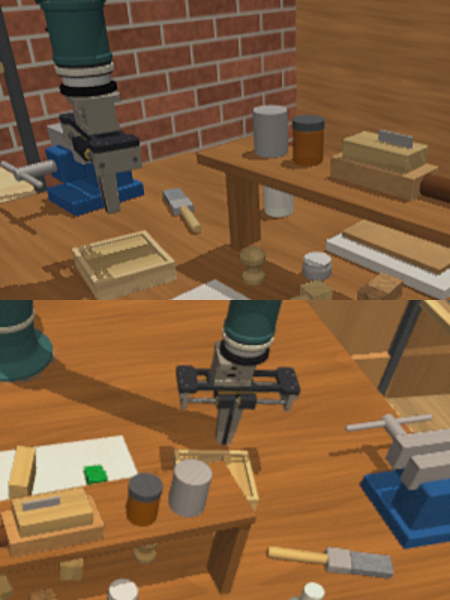

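Both cameras put the shut fingertips at z≈0.109, while the reported TCP is 0.077–0.078. The x and y values agree, and so does the body start (≈0.198). The true tip therefore sits about 32 mm short of the reported one along the tool. I'll correct for that and redo the grasp.

```bash
sed -i 's/^def tcp.*/OFF=.0315  # real fingertips lie this far behind the reported TCP (measured)\ndef tcp(g,r): return np.array(g)+(.019+OFF)*r[:,1]/' h.py
python3 - <<'E'
from h import *
p=env.sense()['ee_pos']; env.movel([p[0],p[1],.16],rate=.25)
effector.release()
r=R(-18.8); b=[.432,-.037]
env.reach(tcp([*b,.14],r),r); env.movel(tcp([*b,.054],r),rate=.12); st('down')
effector.grasp(squeeze=25); st('grip')
if env.sense()['gripper_width']<.02: raise SystemExit('missed')
env.movel(tcp([*b,.16],r),rate=.2)
r=R(-13)
env.reach(tcp([.489,.303,.16],r),r)
env.movel(tcp([.489,.303,.054+.044],r),rate=.15); st('hover')
P=[]
for c in('side','scene'):
    B=cloud(c,viewer.read_camera(c)[1])
    q=crop(B,.4,.58,.2,.42,.09,.115);q=q[q[:,2]<.112]; print(c,'top',len(q),rect(q),np.percentile(q[:,2],[50,95]))
    q=crop(B,.4,.58,.2,.42,.048,.1);print('  body',len(q),rect(q),q[:,2].min())
    for x in np.arange(.443,.545,.014):
        w=np.sort(crop(B,x,x+.006,.22,.39,.024,.037)[:,1]);g=np.diff(w);k=g.argmax();print(round(x+.003,3),w[k].round(4),w[k+1].round(4),end=' ; ')
st()
E
```

```text
down t 14.05 tcp [ 0.4325 -0.0366  0.0039] w 0.0922 F [ 0.8  0.4 -0.2] q [ 0.61  0.53 -0.71  2.2   0.61  0.61  0.69]
grip t 14.96 tcp [ 0.432  -0.037   0.0035] w 0.0339 F [ 0.3  0.1 -0.6] q [ 0.61  0.53 -0.71  2.2   0.61  0.61  0.69]
hover t 17.51 tcp [0.4894 0.3028 0.0479] w 0.034 F [ 0.2  1.  -0.8] q [-0.01  0.68 -0.81  1.85  0.63  0.89  0.22]
side top 548 (array([486.5, 299.5]), array([ 60.9, 103.8]), 62.4) [0.10471462 0.10913406]
  body 898 (array([480., 289.]), array([ 35.6, 104.5]), 59.5) 0.0480039773368624
0.446 0.2899 0.3337 ; 0.46 0.2876 0.367 ; 0.474 0.2828 0.3277 ; 0.488 0.2798 0.326 ; 0.502 0.2752 0.3206 ; 0.516 0.234 0.2393 ; 0.53 0.2353 0.2431 ; 0.544 0.2975 0.3028 ; scene top 394 (array([492.6, 301.9]), array([100.1,  62.2]), 2.5) [0.10864573 0.11149072]
  body 89 (array([502.2, 298.2]), array([73.5, 49.7]), 39.7) 0.04876292866854848
0.446 0.2896 0.3665 ; 0.46 0.375 0.3783 ; 0.474 0.3475 0.3522 ; 0.488 0.3396 0.3443 ; 0.502 0.3579 0.3663 ; 0.516 0.3383 0.3427 ; 0.53 0.3434 0.3475 ; 0.544 0.3537 0.358 ;  t 17.61 tcp [0.4898 0.3034 0.0487] w 0.0342 F [-1.  -0.5 -1. ] q [-0.01  0.68 -0.81  1.85  0.63  0.89  0.22]
```

Run:
```python
from h import *
B,im=None,None
im,d=viewer.read_camera('side');B=cloud('side',d)
# held blank side face: two height slices, near-face line (min y per x)
for z0,z1 in((.05,.06),(.06,.075),(.075,.09)):
    q=crop(B,.42,.56,.22,.4,z0,z1); print(z0,len(q),q.min(0).round(3),q.max(0).round(3))
    pts=[(x+.004,np.percentile(w[:,1],5)) for x in np.arange(.43,.55,.008) if len(w:=crop(q,x,x+.008,0,1,0,1))>3]
    print(np.round(pts,4).tolist())
im2,_=viewer.read_camera('scene')
cv2.imwrite('pics/h2.png',np.vstack([cv2.resize(im[80:230,130:330,::-1],None,fx=2,fy=2),cv2.resize(im2[50:200,330:530,::-1],None,fx=2,fy=2)]))
```

```text
0.05 167 [0.437 0.274 0.05 ] [0.534 0.331 0.06 ]
[[0.434, 0.2963], [0.442, 0.2954], [0.45, 0.2916], [0.458, 0.2902], [0.466, 0.2884], [0.474, 0.2882], [0.482, 0.2861], [0.49, 0.2835], [0.498, 0.2817], [0.506, 0.2795], [0.514, 0.2778], [0.522, 0.2759], [0.53, 0.2744]]
0.06 269 [0.436 0.274 0.06 ] [0.534 0.329 0.075]
[[0.434, 0.2959], [0.442, 0.2947], [0.45, 0.2922], [0.458, 0.2914], [0.466, 0.2889], [0.474, 0.2874], [0.482, 0.2854], [0.49, 0.2833], [0.498, 0.2818], [0.506, 0.2791], [0.514, 0.2779], [0.522, 0.2763], [0.53, 0.2743]]
0.075 250 [0.436 0.271 0.075] [0.534 0.331 0.09 ]
[[0.434, 0.2966], [0.442, 0.2948], [0.45, 0.2932], [0.458, 0.2909], [0.466, 0.2882], [0.474, 0.277], [0.482, 0.2745], [0.49, 0.272], [0.498, 0.2808], [0.506, 0.2797], [0.514, 0.2785], [0.522, 0.2757], [0.53, 0.2751]]
```

View pics/h2.png

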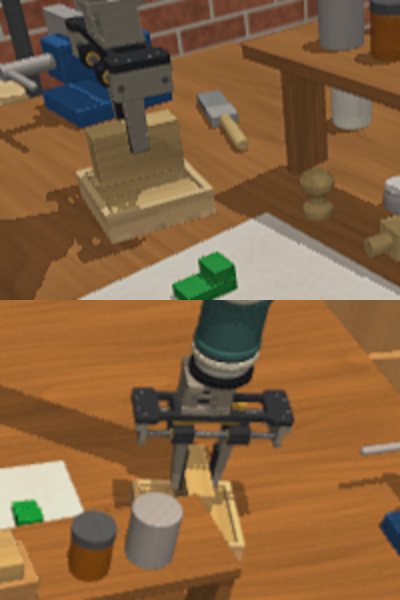

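The blank is held upright over the box. In the same side camera its mid-line is at y=0.3008 at x=0.49 with yaw -12.6°, and the gap mid-line is also 0.3008. Aligned, so I'll lower it.

Run:
```python
from h import *
r=R(-13); g=[.489,.303]
for z in(.078,.070,.066,.064,.063,.062,.061):
    env.movel(tcp([*g,z],r),rate=.06); F=env.sense()['wrist_force']; print(z,np.round(F,1))
    if np.linalg.norm(F)>8: break
effector.release(); st('rel')
env.movel(tcp([*g,.16],r),rate=.2); 
for c in('side','scene'):
    B=cloud(c,viewer.read_camera(c)[1]); q=crop(B,.4,.58,.2,.42,.066,.08); print(c,len(q),rect(q),np.median(q[:,2]))
# tilted pre-grasp for the notched piece, checked for true tip position
y=14.4; c=np.array([.637,-.118,.026]); d=np.array([np.cos(np.radians(y)),np.sin(np.radians(y)),0])
g=c-.014*d
for f in(1,-1):
  for p in(45,50,55,60):
    r=R(y,p,f); print(f,p,[None if (q:=solver.inverse_kinematics(tcp(g,r)-k*r[:,1],r)) is None else np.round(q,2).tolist() for k in(0,.12)])
st()
```

```text
0.078 [ 0.4  0.3 -1.1]
0.07 [ 0.4  0.  -1.9]
0.066 [ 0.3 -0.4 -0.9]
0.064 [ 0.3  0.3 -0.9]
0.063 [ 0.4 -0.2 -1.3]
0.062 [-0.4 -0.7 -0.3]
0.061 [-1.8 -1.2  6.1]
rel t 20.68 tcp [0.489  0.303  0.0105] w 0.0919 F [ 0.7  0.5 -1.2] q [-0.04  0.73 -0.76  1.86  0.68  0.83  0.18]
side 351 (array([487.4, 301.7]), array([37.1, 99.8]), 75.8) 0.07149546951764463
scene 205 (array([477.1, 305.9]), array([34.7, 77.4]), 75.8) 0.07235315099988349
1 45 [[1.21, 1.15, -1.1, 2.16, 2.44, 0.46, 0.2], [1.49, 1.03, -1.31, 2.3, 2.08, 0.41, 0.52]]
1 50 [[1.15, 1.07, -1.07, 2.13, 2.21, 0.42, 0.33], [1.43, 0.95, -1.32, 2.25, 1.79, 0.42, 0.71]]
1 55 [[1.04, 0.94, -0.96, 2.09, 1.99, 0.34, 0.42], [1.2, 0.62, -1.0, 2.2, 1.24, 0.15, 1.05]]
1 60 [[0.95, 0.86, -0.88, 2.05, 1.64, 0.31, 0.68], [1.15, 0.61, -1.01, 2.14, 0.91, 0.28, 1.34]]
-1 45 [[1.06, 0.96, -0.89, 2.16, 2.85, 0.35, 2.79], [1.49, 1.03, -1.31, 2.3, 2.08, 0.41, -2.62]]
-1 50 [[0.87, 0.8, -0.67, 2.14, 3.09, 0.23, 2.37], [1.43, 0.95, -1.32, 2.25, 1.79, 0.42, -2.43]]
-1 55 [[1.24, 1.32, -1.34, 2.08, 1.91, 0.76, -2.37], [1.28, 0.71, -1.13, 2.2, 1.4, 0.26, -2.2]]
-1 60 [[1.19, 1.29, -1.34, 2.04, 1.77, 0.82, -2.3], [0.84, 0.45, -0.61, 2.15, -0.19, 0.17, -0.8]]
 t 21.43 tcp [0.4882 0.3021 0.1079] w 0.0919 F [-0.3 -0.3 -0.4] q [ 0.03  0.61 -0.87  1.81  0.55  0.99  0.28]
```

The blank stands in the gap: top at 0.0715–0.072 as expected, centre (0.4874,0.3017). Next is the notched piece. At the tilted pre-grasp I'll check the tip offset again.

Run:
```python
from h import *
p=env.sense()['ee_pos']; env.movel([p[0],p[1],.2],rate=.25)
y=14.4; c=np.array([.637,-.118,.026]); h=np.array([np.cos(np.radians(y)),np.sin(np.radians(y)),0]); g=c-.014*h
r=R(y,50,1); pre=tcp(g,r)-.12*r[:,1]
env.reach(pre+[-.05,0,.10],r); st('way')
env.movel(pre,rate=.2); st('pre'); print('cmd',pre.round(4),'true tips expected mid',(pre-OFF*r[:,1]).round(4))
pics=[]
for cam in('side','scene'):
    im,d=viewer.read_camera(cam);P=cloud(cam,d); pics.append(im[:,:,::-1])
    q=crop(P,.45,.615,-.25,.02,.05,.3); u=(q-pre)@r   # tool coords
    m=u[:,1]<-.0; u=u[m]; f=u[(abs(u[:,0])<.03)]
    for s in(1,-1):
        k=f[(f[:,2]*s>.04)&(f[:,2]*s<.075)]; print(cam,s,len(k),'y max',np.sort(k[:,1])[-6:].round(4) if len(k) else '', 'z rng',k[k[:,1]>-.07][:,2].round(3).min() if (k[:,1]>-.07).any() else '',k[k[:,1]>-.07][:,2].round(3).max() if (k[:,1]>-.07).any() else '','x',np.percentile(k[k[:,1]>-.07][:,0],[2,98]).round(3) if (k[:,1]>-.07).any() else '')
cv2.imwrite('pics/pre.png',np.vstack([cv2.resize(pics[0][100:290,250:500],None,fx=1.6,fy=1.6),cv2.resize(pics[1][110:290,180:430],None,fx=1.6,fy=1.6)]))
```

```text
way t 23.96 tcp [ 0.5304 -0.132   0.1793] w 0.0921 F [-0.   1.4 -0.2] q [ 1.58  0.37 -1.24  2.29 -0.46  0.19  2.71]Traceback (most recent call last):
  File "<stdin>", line 6, in <module>
station.PlanningError: the arm cannot follow that straight line within its joint ranges
```

```bash
cat > pre.py <<'E'
from h import *
y=14.4; c=np.array([.637,-.118,.026]); h=np.array([np.cos(np.radians(y)),np.sin(np.radians(y)),0]); g=c-.014*h
r=R(y,50,1); pre=tcp(g,r)-.12*r[:,1]
env.goto_joints([1.43,.95,-1.32,2.25,1.79,.42,.71]); st('way')
try: env.movel(pre,r,rate=.1)
except env.PlanningError as e: print(e)
st('pre'); print('cmd',pre.round(4))
s=env.sense(); pos,rot=s['ee_pos'],s['tcp_rot']; pics=[]
for cam in('side','scene'):
    im,d=viewer.read_camera(cam);P=cloud(cam,d); pics.append(im[:,:,::-1])
    q=crop(P,.42,.615,-.25,.02,.045,.3); u=(q-pos)@rot
    f=u[(abs(u[:,0])<.03)&(u[:,1]<.01)]
    for sg in(1,-1):
        k=f[(f[:,2]*sg>.04)&(f[:,2]*sg<.075)]; n=k[k[:,1]>-.08]
        print(cam,sg,len(k),'ymax',np.sort(k[:,1])[-6:].round(4),'z',np.percentile(n[:,2],[2,98]).round(3) if len(n) else '','x',np.percentile(n[:,0],[2,98]).round(3) if len(n) else '')
cv2.imwrite('pics/pre.png',np.vstack([cv2.resize(pics[0][100:290,250:500],None,fx=1.6,fy=1.55),cv2.resize(pics[1][110:290,180:430],None,fx=1.6,fy=1.6)]))
E
python3 pre.py
```

```text
way t 25.9 tcp [ 0.5837 -0.1297  0.0826] w 0.0918 F [0.5 0.  0.7] q [ 1.43  0.95 -1.32  2.25  1.79  0.42  0.71]
pre t 26.15 tcp [ 0.5799 -0.1329  0.0791] w 0.0922 F [ 0.2 -0.4  0.2] q [ 1.43  0.95 -1.32  2.25  1.79  0.42  0.71]
cmd [ 0.5802 -0.1326  0.0792]
side 1 422 ymax [-0.0368 -0.0365 -0.0361 -0.0357 -0.035  -0.0323] z [0.046 0.059] x [-0.011  0.005]
side -1 1140 ymax [-0.0391 -0.0389 -0.0376 -0.0374 -0.0346 -0.0343] z [-0.058 -0.046] x [-0.011 -0.01 ]
scene 1 540 ymax [-0.0359 -0.0356 -0.0354 -0.0353 -0.0348 -0.034 ] z [0.047 0.062] x [-0.009  0.012]
scene -1 469 ymax [-0.0501 -0.0496 -0.0496 -0.0495 -0.0484 -0.0476] z [-0.061 -0.045] x [-0.005  0.012]
```

View pics/pre.png

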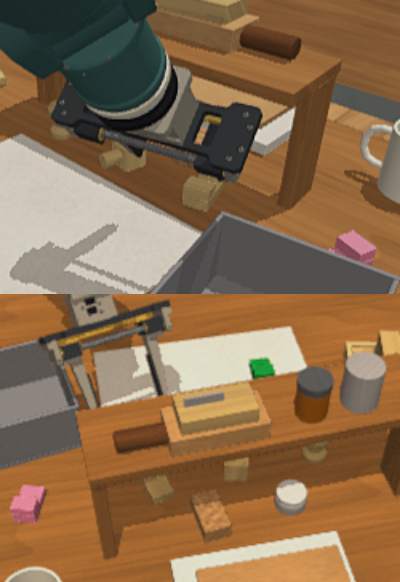

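The tip offset is confirmed along the tool axis (≈-33 mm in tool coordinates, both cameras). The side view shows the notched piece at (200,192), ahead of the jaws. The scene view shows the fingers clear of the bin and the shelf.

Run:
```python
from h import *
y=14.4; c=np.array([.637,-.118,.026]); h=np.array([np.cos(np.radians(y)),np.sin(np.radians(y)),0]); g=c-.014*h
r=R(y,50,1); t=tcp(g,r)
env.movel(t,rate=.12); st('in')
effector.grasp(squeeze=20); st('grip')
env.movel(t-.12*r[:,1],rate=.15); st('out')
p=env.sense()['ee_pos']
for f in(1,-1):
  for pi in(50,60,75,90):
    for yy in(15,-5,-30,-50): 
      rr=R(yy,pi,f); q=solver.inverse_kinematics(tcp([.463,-.311,.12],rr),rr)
      if q is not None and abs(q-env.sense()['joint_positions']).max()<1.8: print(f,pi,yy,np.round(q,2))
```

```text
in t 27.4 tcp [ 0.6548 -0.1136 -0.0121] w 0.0916 F [-0.   0.4  0.5] q [ 1.23  1.21 -1.21  2.12  2.1   0.57  0.55]
grip t 28.31 tcp [ 0.6549 -0.1134 -0.0127] w 0.0337 F [0.4 0.  0.2] q [ 1.23  1.21 -1.21  2.12  2.1   0.57  0.55]
out t 29.26 tcp [ 0.5801 -0.1327  0.079 ] w 0.0338 F [-0.5  0.6 -0.8] q [ 1.43  0.94 -1.31  2.25  1.8   0.41  0.7 ]
1 50 15 [ 1.85  1.05 -1.35  2.14  1.05  0.44  1.8 ]
1 50 -5 [ 1.77  0.89 -1.28  2.27  1.81  0.36  0.67]
1 50 -30 [ 1.61  0.91 -1.35  2.35  2.07  0.82 -0.07]
1 50 -50 [ 1.44  1.   -1.4   2.32  1.98  1.23 -0.37]
1 60 15 [ 1.78  1.1  -1.46  2.09  1.17  0.73  1.63]
1 60 -5 [ 1.66  0.77 -1.23  2.19  1.28  0.43  1.06]
1 60 -30 [ 1.58  0.84 -1.33  2.24  1.67  0.75  0.23]
1 60 -50 [ 1.45  0.87 -1.35  2.22  1.69  1.03 -0.18]
1 75 15 [ 1.59  0.94 -1.35  1.99  1.01  0.9   1.63]
1 75 -5 [ 1.5   0.74 -1.17  2.04  0.94  0.72  1.29]
1 75 -30 [ 1.44  0.72 -1.17  2.06  1.09  0.77  0.69]
1 75 -50 [ 1.44  0.85 -1.31  2.05  1.27  1.01  0.19]
1 90 15 [ 1.38  0.87 -1.22  1.87  0.93  1.12  1.62]
1 90 -5 [ 1.34  0.81 -1.15  1.87  0.86  1.06  1.32]
1 90 -30 [ 1.31  0.76 -1.08  1.87  0.79  1.02  0.93]
1 90 -50 [ 1.31  0.77 -1.09  1.87  0.8   1.02  0.58]
-1 50 -30 [ 0.75  0.36 -0.23  2.39  2.94  0.31  1.82]
```

```bash
cat > drop.py <<'E'
from h import *
import sys
dx=float(sys.argv[1])
r=R(5,75); env.reach(tcp([.48,-.15,.20],r),r); st('way')
r=R(9.9,90); b=np.array([.463+dx*.985,-.311+dx*.17])
env.reach(tcp([*b,.19],r),r); env.movel(tcp([*b,.095],r),rate=.2); st('low')
effector.release()
env.movel(tcp([*b,.19],r),rate=.25); st('clear')
E
python3 drop.py .03
python3 - <<'E'
from h import *
im,d=viewer.read_camera('scene');P=cloud('scene',d);q=crop(P,.38,.55,-.4,-.23,.012,.08);q=q[(abs((q[:,:2]-[.463,-.311])@np.array([[.985,-.172],[.172,.985]]))<.07).all(1)];print('in bin',len(q),rect(q) if len(q)>4 else '',q[:,2].max() if len(q) else '')
B=cloud('side',viewer.read_camera('side')[1]);q=crop(B,.58,.67,-.022,.05,.032,.04);print('stub',rect(q));q=crop(B,.58,.67,-.17,-.09,.01,.04);print('notch place pts',len(q))
y=-12.2; h=np.array([np.cos(np.radians(y)),np.sin(np.radians(y)),0]); g=np.array([.632,.006,.027])-.003*h
for f in(1,-1):
  for p in(45,50,55):
    r=R(y,p,f)
    for k in(0,.12):
      q=solver.inverse_kinematics(tcp(g,r)-k*r[:,1],r); print(f,p,k,None if q is None else np.round(q,2))
E
```

```text
way t 30.2 tcp [ 0.4928 -0.1489  0.1504] w 0.0339 F [ 0.2 -0.5 -1. ] q [ 1.43  0.61 -1.43  2.1   0.8   0.81  1.24]
low t 31.5 tcp [ 0.4933 -0.3053  0.0456] w 0.0339 F [ 0.1  0.4 -0.2] q [ 1.29  0.9  -1.16  1.83  0.94  1.09  1.51]
clear t 32.99 tcp [ 0.4924 -0.3062  0.1398] w 0.0921 F [-0.7 -0.1 -1.4] q [ 1.35  0.8  -1.27  1.77  0.82  1.22  1.59]
in bin 153 (array([ 464.1, -310.4]), array([28.6, 33.6]), 12.0) 0.041567354233761566
stub (array([630.7,   6.4]), array([37.9, 35.4]), 77.8)
notch place pts 0
1 45 0 [ 0.82  1.45 -1.35  2.22  2.41  1.42 -0.2 ]
1 45 0.12 [ 0.48  0.6  -0.9   2.41  2.16  0.87 -0.81]
1 50 0 [ 0.34  0.76 -0.63  2.2   2.24  0.72 -0.79]
1 50 0.12 [-0.26  0.35 -0.01  2.39  2.22  0.39 -1.07]
1 55 0 [ 0.09  0.65 -0.3   2.18  2.18  0.45 -0.86]
1 55 0.12 [-0.37  0.33  0.15  2.33  1.92  0.22 -0.75]
-1 45 0 [ 0.52  0.93 -0.87  2.23  2.34  0.99  2.43]
-1 45 0.12 [ 0.64  0.75 -1.11  2.4   2.13  1.02  2.47]
-1 50 0 [ 0.6   0.96 -0.97  2.19  2.19  0.95  2.61]
-1 50 0.12 [ 0.74  0.79 -1.23  2.34  1.97  0.99  2.67]
-1 55 0 [ 0.66  1.   -1.06  2.14  2.04  0.94  2.79]
-1 55 0.12 [ 0.81  0.84 -1.32  2.27  1.81  1.    2.87]
```

The notched piece is in the bin and the stub has not moved. Next, the stub.

```bash
python3 - <<'E'
from h import *
y=-12.2; h=np.array([np.cos(np.radians(y)),np.sin(np.radians(y)),0]); g=np.array([.632,.006,.027])-.003*h
r0=R(5,75); env.reach(tcp([.46,-.12,.20],r0),r0)
r=R(y,50,1); t=tcp(g,r)
env.goto_joints([.74,.79,-1.23,2.34,1.97,.99,-.47]); st('pre0')
env.movel(t-.12*r[:,1],r,rate=.1)
env.movel(t,rate=.12); st('in')
effector.grasp(squeeze=20); st('grip')
env.movel(t-.12*r[:,1],rate=.15); st('out')
E
python3 drop.py -.03
python3 - <<'E'
from h import *
pics=[]
p=env.sense()['ee_pos']; r=R(-20); env.reach([.40,-.10,.30],r)
for cam in('side','scene'):
    im,d=viewer.read_camera(cam);P=cloud(cam,d);pics.append(cv2.resize(im[:,:,::-1],None,fx=.95,fy=.75))
    w=(P[:,:2]-[.463,-.311])@np.array([[.985,-.172],[.172,.985]]);q=P[(abs(w)<.078).all(1)&(P[:,2]<.2)&(P[:,2]>.012)];q=q[(q[:,2]<.2)]
    print(cam,'bin pts',len(q),'zmax',q[:,2].max() if len(q) else '')
    q=crop(P,.4,.58,.2,.42,.066,.08); print(' blank',rect(q),np.median(q[:,2]))
    q=crop(P,.57,.69,-.05,.05,.01,.05);print(' stub place',len(q)); q=crop(P,.59,.66,.1,.17,.05,.06);print(' knob top',len(q),rect(q) if len(q)>4 else '')
    for n in('knob','wax_tin','sanding_block','notched_scrap','post_stub','blank'): print('  ',n,[(np.round(a['at'],3).tolist(),round(a['score'],2)) for a in tip_of(cam,n)][:3])
cv2.imwrite('pics/end.png',np.vstack(pics)); st()
E
```

```text
pre0 t 35.35 tcp [0.5855 0.0182 0.0796] w 0.092 F [ 0.7 -0.  -0.2] q [ 0.74  0.79 -1.23  2.34  1.97  0.99 -0.47]
in t 36.75 tcp [ 6.607e-01  1.000e-04 -1.110e-02] w 0.0917 F [ 0.1 -0.7 -0.3] q [ 0.65  1.02 -1.04  2.19  2.19  1.01 -0.47]
grip t 37.63 tcp [ 6.608e-01 -2.000e-04 -1.170e-02] w 0.0358 F [ 0.1 -0.2  0.1] q [ 0.65  1.02 -1.04  2.19  2.19  1.01 -0.47]
out t 38.58 tcp [0.5856 0.0156 0.08  ] w 0.0359 F [-0.1  0.4 -1. ] q [ 0.74  0.79 -1.23  2.34  1.97  0.99 -0.47]
way t 40.08 tcp [ 0.4928 -0.1485  0.1508] w 0.0359 F [ 0.1  0.7 -0.8] q [ 1.43  0.62 -1.44  2.1   0.82  0.82  1.23]
low t 41.43 tcp [ 0.4344 -0.3153  0.0455] w 0.0357 F [ 0.6 -1.2 -0.1] q [ 1.43  0.88 -1.21  1.93  0.97  1.07  1.53]
clear t 42.9 tcp [ 0.4333 -0.3164  0.1397] w 0.0919 F [ 0.1 -0.  -0.6] q [ 1.5   0.78 -1.34  1.87  0.83  1.2   1.62]
side bin pts 1221 zmax 0.09073188914492902
 blank (array([487.1, 300.4]), array([38.4, 99.8]), 74.3) 0.07145981115157585
 stub place 63
 knob top 85 (array([618.7, 131. ]), array([27.7, 25.5]), 6.4)
   knob [([0.628, 0.136, 0.002], 0.88), ([0.464, -0.312, -0.001], 0.3)]
   w
[... 176 characters left out ...]
ost_stub [([0.433, -0.315, 0.003], 0.84)]
   blank [([0.49, 0.298, 0.009], 0.88), ([0.432, -0.315, 0.005], 0.73)]
scene bin pts 429 zmax 0.09322917407163067
 blank (array([476.8, 306.2]), array([34.1, 78.2]), 76.0) 0.07245413205731699
 stub place 30
 knob top 2 
   knob [([0.626, 0.137, -0.0], 0.43)]
   wax_tin [([0.465, -0.31, -0.004], 0.7), ([0.708, 0.075, -0.001], 0.55)]
   sanding_block [([0.715, -0.049, -0.001], 0.65)]
   notched_scrap [([0.636, -0.304, 0.005], 0.73), ([0.434, 0.097, 0.002], 0.7), ([0.479, -0.307, 0.001], 0.49)]
   post_stub [([0.433, -0.313, 0.006], 0.63)]
   blank []
 t 44.66 tcp [ 0.4 -0.1  0.3] w 0.092 F [ 0.5 -0.5 -0.1] q [ 1.48 -0.02 -1.25  1.93 -0.02  1.22  1.46]
```

View pics/end.png

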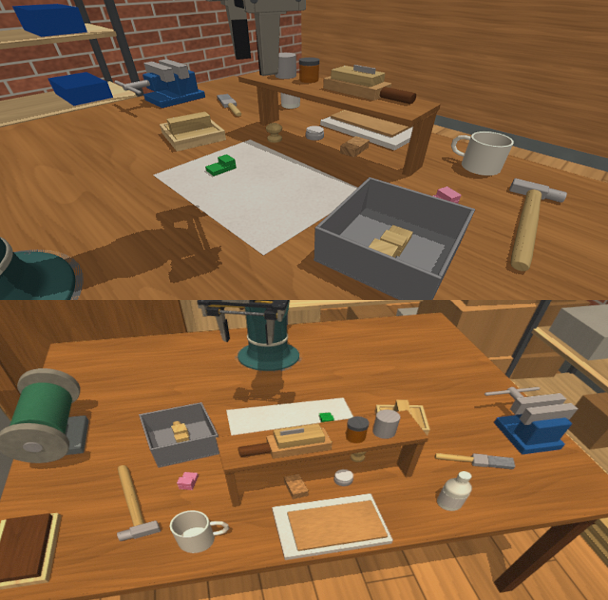

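Both offcuts lie in the bin, at (390,240) in the side view. The blank stands in the box at (190,128), the knob is upright at (274,131), and the tin and sanding block have not moved. The robot is clear, so I'm handing in.

```bash
python3 -c "
from h import *
workorder.finish_job(); print(env.sense()['t'])"
```

```text
the job is handed in; nothing more can be done
the job is handed in; nothing more can be done
```

The job is handed in at about 45 s of the 72 s allowed, with the blank in the stock box and both offcuts in the bin. No verdict was reported.

- **Blank:** It stands in the gap with its top at 71.5–72.5 mm, where 72 mm is expected. It is about 1–3 mm from the measured gap centre, and its yaw is within about 3° of the box's.
- **Offcuts:** The notched piece and the stub both lie on the bin floor, well below the rim.
- **Left in place:** The knob is still upright. Knob, tin and sanding block are within about 3 mm of where they were first measured. The side camera did not find the sanding block, so its position rests on the scene camera alone. The green and pink decoys were not touched.

**Failed and disagreeing checks:**
- **First grasp missed:** My first grasp of the blank closed on nothing. The real fingertips sit about 32 mm short of the reported TCP along the tool. I measured this with both cameras and corrected for it in every later grasp.
- **Line refused:** One straight line to the notched piece was refused by the planner, and I reached it with a different arm posture.
- **Scene camera on the blank:** It saw only part of the blank's top, because shelf goods hide it, so its centre estimate of (0.477, 0.306) is biased. The side camera gave (0.487, 0.301).

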